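Sort the bench handful into the radio desk drawer

TASK

Sort the things lying on the desk into the trays of the open drawer: the blue multimeter face up in the white tray, both brown coil forms standing upright in the yellow tray, and the desoldering pump and the hex key set lying flat side by side in the red tray. Set each one down gently on its tray's floor, let go of everything, and leave the morse key and the mug where they are.

Things in the scene. Friction and masses are not known exactly. Their poses are not given: they have to be found in the camera images.
- white_tray: fixed white plastic tray for the multimeter in the half-open drawer, 172 x 150 mm (x by y), 16 mm high, walls and floor 4 mm (inner floor 4 mm above origin). Origin: centre of its underside, 10 mm above the desk top; x along the drawer's depth away from the robot, z up. The three trays stand side by side 157 mm apart along y, in any order
- yellow_tray: fixed yellow plastic tray for the coils in the half-open drawer, 172 x 150 mm (x by y), 16 mm high, walls and floor 4 mm (inner floor 4 mm above origin). Origin: centre of its underside, 10 mm above the desk top; x along the drawer's depth away from the robot, z up. Drawer: wood, side walls 42 mm high; front panel 51 mm high, its outer face 107 mm nearer the robot than the tray centres
- red_tray: fixed red plastic tray for the hand tools in the half-open drawer, 172 x 150 mm (x by y), 16 mm high, walls and floor 4 mm (inner floor 4 mm above origin). Origin: centre of its underside, 10 mm above the desk top; x along the drawer's depth away from the robot, z up. From about 100 mm past the tray centres on lies a raised deck 83 mm high, with equipment to 145 mm
- multimeter: blue pocket digital multimeter, 96 long (x) x 54 wide (y) x 30 mm high, lying face up (display, round black dial) on the desk, about 0.18 kg. Origin: centre of its underside; z up out of the face. Its plain sides can be gripped across the 54 mm
- copper_coil: plug-in coil form of brown bakelite with a copper-coloured winding, standing upright: round, 52 mm high, 34 mm across, with a 40 mm skirt over the lowest 12 mm; about 0.05 kg. Origin: centre of its underside; z up
- green_coil: plug-in coil form as the other but with a green winding: 52 mm high, 34 mm across, 40 mm skirt over the lowest 12 mm; about 0.05 kg. Origin: centre of its underside; z up
- pump: steel desoldering pump lying on its side, 140 mm long (x): 19 mm round steel barrel from x = -46 to +40 mm, two square 22 mm collars at x = -42 and +36 mm that keep it from rolling, white nozzle at +x, plunger with black knob at -x; about 0.07 kg, balanced near the origin. Origin: on its axis at mid-length, 11 mm above what it lies on
- hex_set: black plastic holder 76 long (x) x 30 wide (y) x 18 mm high with four chrome hex keys along its top (2 mm proud) that stick out up to 20 mm past its +x end; lying flat, about 0.12 kg. Origin: centre of the holder's underside; z up
- morse_key: black and brass morse key, 90 (x) x 55 mm base, 36 mm high, 0.7 kg, loose, to be left alone. Origin: centre of its underside
- mug: white mug, 74 mm across, 85 mm high, handle towards its +y, loose, to be left alone. Origin: centre of its underside
There are look-alikes about, which are no part of the job. Several things look just like the multimeter: the one meant starts nearest to the robot's base. Leave any turquoise look-alike of the copper_coil alone.

How it is judged:
By the outcome, as a careful person would: the job done as asked, in the order asked, and still so for the second after the job is handed in, with the robot touching nothing.
It also fails if it takes over 134 s, if anything falls off the work surface, if the arm or the gripper's body presses on something with over 40 N, if the wrist force passes 120 N, or if a joint passes its speed limit or range.

ROBOT

A 7-joint arm with a two-finger parallel gripper is mounted at the origin on the work surface. World frame = base frame: x ahead of the robot, y to its left, z up, the work surface at z = 0. Lengths are in m, angles in rad, forces in N, time in s.
With the tool pointing down it reaches from about 0.375 to 0.925 m from the base axis. Payload 3.1 kg.
Tool frame: the origin (TCP) lies on the front face of the gripper's body, between the roots of the fingers; the fingertips stand 73 mm ahead of it and the grasp point (between the pads) lies 54 mm ahead of it (arm.grip_point_offset is the z of the grasp point in the tool frame, in m); z points along the fingers, y is the line along which they close (so a half turn about z gives the same grasp; the last joint's range is limited). The gripper opens to 85 mm and grips with 20 to 120 N. Pads are 22 mm wide; open, the fingers measure 114 mm over their backs; the gripper's body (76 mm by 85 mm) begins 54 mm behind the grasp point. The pads swing forward as they close: fully open they stand 13 mm farther back than shut.
Start: joints at [-1.232, 0.383, 0.044, 1.598, -0.018, 1.161, -0.05], TCP at [0.275, 0.589, 0.304] pointing down, gripper open.
Joint ranges: [-2.61, 2.61], [-0.41, 2.15], [-1.48, 1.57], [0, 2.5], [-1.57, 4.71], [0.05, 1.97], [-2.85, 2.85]. Speed limits (rad/s): [2.79, 2.79, 3.14, 3.14, 3.14, 3.14, 3.14].

INTERFACE

Orientations are given as a unit quaternion [x, y, z, w].
In Python, from rig import arm, vision gives the robot as it stands.
- The arm moves only by the tool step_arm, never from a script. Its argument "motion" is a list that holds one entry, the list of rows, each a list of 7 numbers: the shift along the tool's x, y, z in cm, then the turn, a rotation vector about the tool's x, y, z in rad, then the opening, from -1 (shut) to 1 (fully open), so that 0 is half open. In form: [[[tx, ty, tz, rx, ry, rz, gripper], ...]]. A call has 1 to 5 rows; each row is the pose to reach, as a shift and turn from the pose commanded when the call began, along the tool's axes at that moment; what a row does not reach only later rows make up. A row lasts 1/12 s, in which the tool goes at most 41.7 mm and 7.16 degrees, less where a joint would pass 70% of its speed; a pose out of reach is approached as far as the arm can. A call with a gripper value outside its range is refused whole. The fingers move at their own pace and stop on an object; "squeeze" is the grip in N (left out, the last holds). Time passes only in rows, so rows that repeat a pose let the fingers close. It gives the time, the measured TCP pose, the force, the opening and the grip force at its end, in the units of the state.
- arm.get_obs(): the state, without advancing time (a new reading comes with each control period).
- vision.grab_frame(name): name is "side" or "top"; returns the picture (480x640x3 uint8, red, green, blue); there is no depth.
- vision.camera_model(name): a dict with "camera_matrix" (3x3 intrinsics, pixels), "cam_to_world" (4x4, takes a point from camera to world coordinates). Camera axes: x right, y up, looking along -z (the intrinsics and any distortion apply to the point x, -y, -z); pixel columns grow to the right and rows downward; lengths in m; the calibration is good to about 2 mm. A picture is of the moment at which its call begins. camera_model takes no time and is no camera call.
- arm.job_done(): hands the job in; it is judged then, once.
The state is a dict: "time_s": time; "qpos": joint angles; "qd": joint speeds; "joint_efforts": joint torques, N m; "ee_pos": TCP position; "ee_rot": TCP orientation; "wrist_force": force on the tool from outside, world axes, zero at the start; "torque": the same for the moment, N m; "width": opening from 0.0 (shut) to 1.0 (fully open); "finger_force": force on a finger pad.
Only numpy, scipy, OpenCV 4.12 (cv2) and the standard library are available. Lean on these libraries where they do the work, as an engineer would, in place of code of your own. Each camera call takes 0.05 s, during which the arm holds its last target. There are 200 camera calls.

## Working session

There is one attempt and no reset: what is moved stays moved. The work goes in short steps, Python scripts to look and compute and a tool call to move; the robot and the scene stay as the last step left them, time stands still between calls to the robot, and variables do not carry over. Pictures are saved under pics/ and viewed, at most 14 in all, crops included, and the job is handed in when it is done.

Besides the shell and the picture viewer there is one more tool, called after "Call:" as name(argument=value, ...), one argument or row to a line, values as JSON. step_arm: Moves the arm, as the interface text tells. Its arguments: {"type":"object","properties":{"motion":{"type":"array","items":{"type":"array","items":{"type":"array","items":{"type":"number"}}}},"squeeze":{"type":"number"}},"required":["motion"]}

```bash
ls; mkdir -p pics
python3 - <<'E'
from rig import arm, vision
import cv2,numpy as np
for n in("top","side"):
    cv2.imwrite(f"pics/{n}0.png",vision.grab_frame(n)[:,:,::-1]); m=vision.camera_model(n); print(n,m)
o=arm.get_obs(); print(o['time_s'],o['ee_pos'],o['ee_rot'],o['width'],arm.grip_point_offset)
E
```

```text
pics
top {'camera_matrix': array([[544.28830034,   0.        , 315.65097629],
       [  0.        , 544.28830034, 240.66895888],
       [  0.        ,   0.        ,   1.        ]]), 'cam_to_world': array([[-0.00609319,  0.97646821, -0.2155753 ,  0.24460755],
       [-0.99996677, -0.00478217,  0.00660258, -0.03702584],
       [ 0.0054163 ,  0.21560837,  0.9764649 ,  1.37741333],
       [ 0.        ,  0.        ,  0.        ,  1.        ]])}
side {'camera_matrix': array([[448.37447784,   0.        , 327.4963925 ],
       [  0.        , 448.37447784, 240.52970122],
       [  0.        ,   0.        ,   1.        ]]), 'cam_to_world': array([[ 0.71192144,  0.42715362, -0.55741156,  0.00115309],
       [-0.7020856 ,  0.45056738, -0.55142076, -0.56794509],
       [ 0.01561009,  0.78391889,  0.62066698,  0.6199665 ],
       [ 0.        ,  0.        ,  0.        ,  1.        ]])}
0.1 [0.27467209 0.58835397 0.3026157 ] [ 2.16630077e-01  9.76253027e-01 -1.18082867e-03 -2.04736867e-04] 0.9985990879895885 0.0539
```

View pics/top0.png

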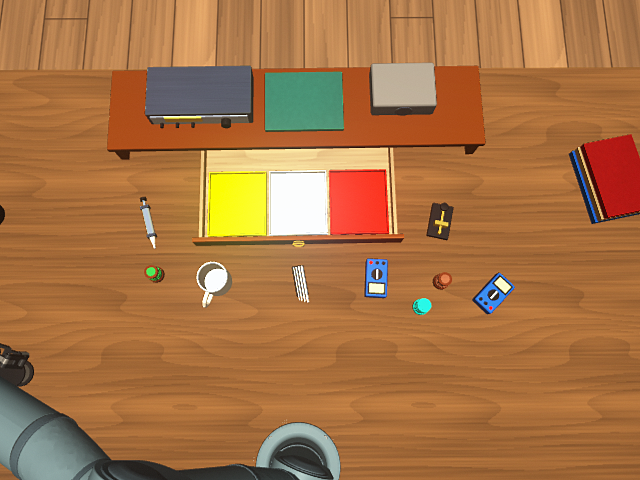

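View pics/side0.png

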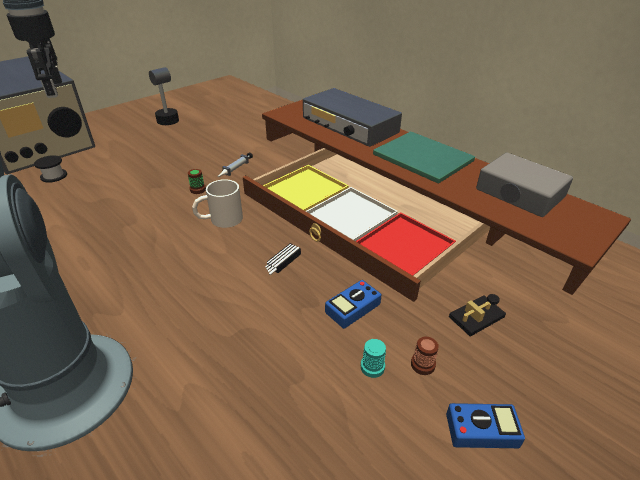

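Top view: two identical blue meters at (376,278) and (494,293). The robot's base is at about (298,460), so the one at (376,278) is the nearer. Coils: green at (154,273), brown/copper at (442,281), and the turquoise decoy at (422,306). Trays from left to right are yellow, white and red. The pump is at (149,222), the hex set at (301,284), the mug at (212,280) and the morse key at (440,221). I'll confirm these in crops.

```bash
cat > h.py <<'E'
from rig import arm, vision
import cv2, numpy as np
from scipy.spatial.transform import Rotation as R
def cam(n):
    m=vision.camera_model(n); return m['camera_matrix'],m['cam_to_world']
def ray(n,uv,z):
    K,T=cam(n); x=np.linalg.solve(K,[uv[0],uv[1],1]); d=T[:3,:3]@[x[0],-x[1],-x[2]]; c=T[:3,3]
    return c+d*(z-c[2])/d[2]
def proj(n,P):
    K,T=cam(n); p=(np.atleast_2d(P)-T[:3,3])@T[:3,:3]*[1,-1,-1]; q=p@K.T; return q[:,:2]/q[:,2:]
def crop(n,x0,y0,w,h,f,s):
    im=vision.grab_frame(n)[y0:y0+h,x0:x0+w,::-1]
    cv2.imwrite(s,cv2.resize(im,None,fx=f,fy=f,interpolation=cv2.INTER_CUBIC))
def plan(xyz=None,ang=None):
    "delta in tool cm/rad from the measured pose; ang = world angle (deg) of the closing line, tool down"
    o=arm.get_obs(); p=o['ee_pos']; r=R.from_quat(o['ee_rot']); M=r.as_matrix()
    d=M.T@(np.array(xyz)-p)*100
    a=np.degrees(np.arctan2(M[1,1],M[0,1]))
    print('t',round(o['time_s'],2),'pos',p.round(4),'ang',round(a,1),'w',round(o['width'],3),'ff',np.round(o['finger_force'],1),'q',np.round(o['qpos'],2))
    if ang is not None:
        y=np.radians(ang); best=None
        for k in(0,np.pi):
            Y=np.array([np.cos(y+k),np.sin(y+k),0]); Z=np.array([0,0,-1.]); D=np.c_[np.cross(Y,Z),Y,Z]
            v=R.from_matrix(M.T@D).as_rotvec(); print('  shift cm',d.round(2),'rot',v.round(3))
E
python3 - <<'E'
from h import *
crop("top",345,195,180,130,4,"pics/c1.png"); crop("top",130,180,190,140,4,"pics/c2.png")
im=vision.grab_frame("top"); hsv=cv2.cvtColor(im,cv2.COLOR_RGB2HSV)
# trays: inner floor
for n,(u,v) in dict(yellow=(238,204),white=(298,203),red=(359,203)).items():
    m=np.zeros((482,642),np.uint8); t=im.copy()
    _,_,_,r=cv2.floodFill(t,m,(u,v),(0,0,0),(6,)*3,(6,)*3,4|cv2.FLOODFILL_FIXED_RANGE)
    x,y,w,h=r; print(n,r,ray("top",(x+w/2-.5,y+h/2-.5),.02).round(4))
for n,(u,v),z in[("meter",(376,278),.03),("meter2",(494,293),.03)]:
    m=((hsv[...,0]>100)&(hsv[...,0]<125)&(hsv[...,1]>120)).astype(np.uint8); 
    k,l,s,c=cv2.connectedComponentsWithStats(m); 
    for i in range(1,k):
        x,y,w,h,a=s[i]
        if a>80 and x<=u<x+w and y<=v<y+h:
            pts=np.argwhere(l==i)[:,::-1].astype(np.float32); P=np.array([ray("top",p,z)[:2] for p in pts],np.float32)
            print(n,cv2.minAreaRect(P),np.hypot(*cv2.minAreaRect(P)[0]))
E
```

```text
yellow (214, 174, 43, 61) [0.6426 0.1621 0.02  ]
white (269, 170, 59, 65) [ 0.6472 -0.001   0.02  ]
red (337, 173, 32, 60) [ 0.6453 -0.1425  0.02  ]
meter ((0.4467085897922516, -0.19658952951431274), (0.05303030088543892, 0.0963459238409996), 86.56371307373047) 0.4880532832681704
meter2 ((0.40612244606018066, -0.4880322515964508), (0.054083745926618576, 0.10021485388278961), 44.895545959472656) 0.6349101667103826
```

View pics/c1.png

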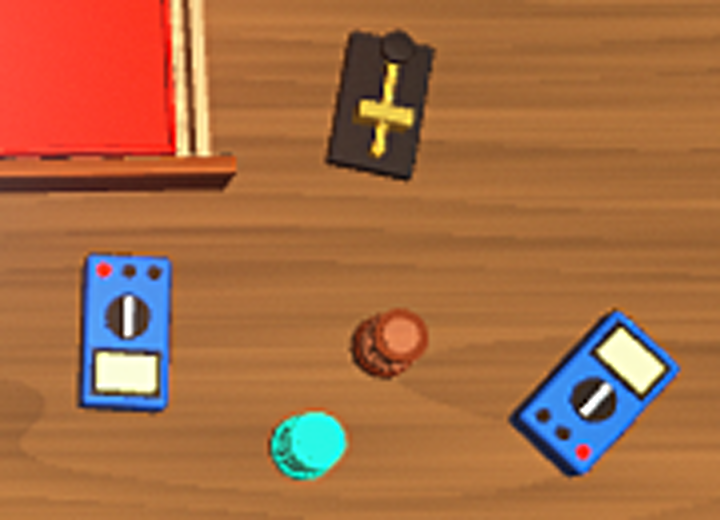

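View pics/c2.png

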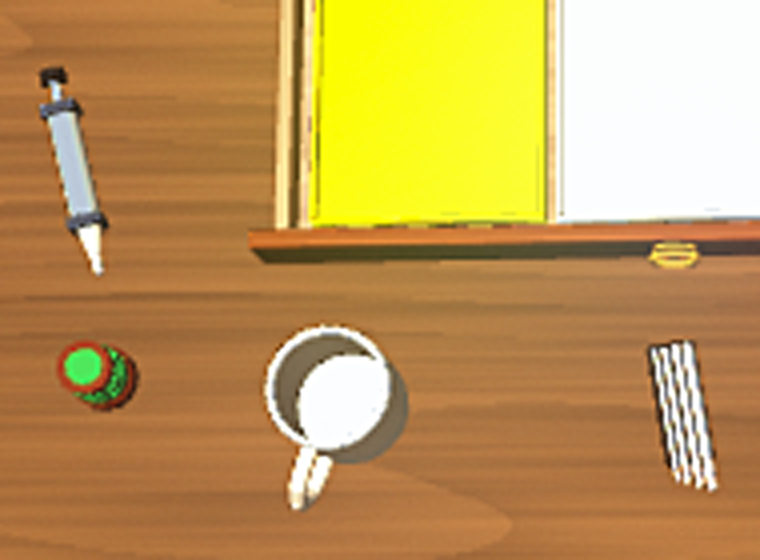

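Crops: the meter at (376,278) is 0.488 m from the base and its twin is 0.635 m away, so the near one is the target. It looks the same and lies face up. The copper coil's top is at (446,278.5) with the turquoise one separate at (422,306), and the green coil's top is at (151,272). The pump's nozzle and the hex set's keys both point towards the robot.

Run:
```python
from h import *
c1=lambda x,y:(345+x/4-.4,195+y/4-.4); c2=lambda x,y:(130+x/4-.4,180+y/4-.4)
print('copper top',ray("top",c1(404,334),.052).round(4),'skirt',ray("top",c1(382,352),.006).round(4))
print('turq',ray("top",c1(316,438),.052).round(4))
print('green',ray("top",c2(84,367),.052).round(4))
for n,p in dict(col1=(60,106),col2=(86,219),knob=(53,76),tip=(98,272)).items(): print(n,ray("top",c2(*p),.018 if 'col' in n else .011).round(4))
for n,p in dict(a=(651,347),b=(693,342),tip1=(680,480),tip2=(713,489)).items(): print(n,ray("top",c2(*p),.019).round(4))
for p in((300,240),(300,241),(300,242)): print(ray("top",p,.051).round(4))
print('side walls',ray("top",(208,200),.042),ray("top",(387,200),.042))
print('mug rim', ray("top",c2(328,388),.085).round(3),'key',ray("top",c1(382,105),.02).round(3))
# side check of the trays' corners and objects
for n,P in dict(meter=(.447,-.197,.03),white=(.647,0,.014),red=(.647,-.157,.014),yel=(.647,.157,.014)).items(): print(n,proj("side",P).round(1))
plan((.447,-.197,.2),86.6)
```

```text
copper top [ 0.4414 -0.3651  0.052 ] skirt [ 0.4367 -0.3618  0.006 ]
turq [ 0.3778 -0.3078  0.052 ]
green [0.4619 0.3604 0.052 ]
col1 [0.6386 0.3962 0.018 ]
col2 [0.5634 0.3749 0.018 ]
knob [0.661  0.4042 0.011 ]
tip [0.5301 0.3673 0.011 ]
a [0.4783 0.0131 0.019 ]
b [ 0.4814 -0.0134  0.019 ]
tip1 [ 0.3941 -0.0052  0.019 ]
tip2 [ 0.3884 -0.0258  0.019 ]
[ 0.5393 -0.0069  0.051 ]
[ 0.5368 -0.0069  0.051 ]
[ 0.5342 -0.0069  0.051 ]
side walls [0.6470565  0.22801686 0.042     ] [ 0.64501499 -0.22912153  0.042     ]
mug rim [0.443 0.204 0.085] key [ 0.595 -0.367  0.02 ]
meter [[353.6 297.9]]
white [[349.5 216.3]]
red [[402.9 247. ]]
yel [[304.3 190.2]]
t 0.25 pos [0.2748 0.5886 0.3032] ang 65.0 w 1.001 ff 0.0 q [-1.23  0.38  0.04  1.6  -0.02  1.16 -0.05]
  shift cm [-48.83 -63.89  10.4 ] rot [-0.001 -0.    -0.377]
  shift cm [-48.83 -63.89  10.4 ] rot [-0.000e+00  2.000e-03  2.764e+00]
```

Call:
step_arm(
  motion=[
    [[-2.4, -3.15, 0.5, 0, 0, 0, 1], [-4.8, -6.3, 1, 0, 0, 0, 1], [-7.2, -9.45, 1.5, 0, 0, 0, 1], [-9.6, -12.6, 2, 0, 0, 0, 1], [-12, -15.75, 2.5, 0, 0, 0, 1]],
  ],
  squeeze=40,
)

```text
time_s: 0.67
ee_pos: [0.3172, 0.3936, 0.2786]
ee_rot: [0.217, 0.976, 0.0, 0.0]
wrist_force: [0.4, 0.2, -0.5]
width: 1.0
finger_force: 0.0
```

Call:
step_arm(
  motion=[
    [[-2.4, -3.15, 0.5, 0, 0, 0, 1], [-4.8, -6.3, 1, 0, 0, 0, 1], [-7.2, -9.45, 1.5, 0, 0, 0, 1], [-9.6, -12.6, 2, 0, 0, 0, 1], [-12, -15.75, 2.5, 0, 0, 0, 1]],
  ],
)

```text
time_s: 1.08
ee_pos: [0.3592, 0.2001, 0.2538]
ee_rot: [0.217, 0.976, 0.0, 0.0]
wrist_force: [1.5, -0.4, -0.3]
width: 0.997
finger_force: 0.0
```

Call:
step_arm(
  motion=[
    [[-2.4, -3.15, 0.5, 0, 0, 0, 1], [-4.8, -6.3, 1, 0, 0, 0, 1], [-7.2, -9.45, 1.5, 0, 0, 0, 1], [-9.6, -12.6, 2, 0, 0, 0, 1], [-12, -15.75, 2.5, 0, 0, 0, 1]],
  ],
)

```text
time_s: 1.5
ee_pos: [0.4013, 0.0067, 0.229]
ee_rot: [0.217, 0.976, 0.001, 0.0]
wrist_force: [1.1, 0.5, 0.0]
width: 0.996
finger_force: 0.0
```

Call:
step_arm(
  motion=[
    [[-2.4, -3.15, 0.5, 0, 0, -0.075, 1], [-4.8, -6.3, 1, 0, 0, -0.15, 1], [-7.2, -9.45, 1.5, 0, 0, -0.225, 1], [-9.6, -12.6, 2, 0, 0, -0.3, 1], [-12, -15.75, 2.5, 0, 0, -0.377, 1]],
  ],
)

```text
time_s: 1.92
ee_pos: [0.4395, -0.1654, 0.2067]
ee_rot: [0.036, 0.999, 0.0, 0.0]
wrist_force: [0.7, 0.9, 0.4]
width: 1.0
finger_force: 0.0
```

Run:
```python
from h import *
plan((.446,-.197,.083),86.6)
crop("top",280,180,250,170,3,"pics/c3.png")
```

```text
t 1.92 pos [ 0.4395 -0.1654  0.2067] ang 85.9 w 1.0 ff 0.0 q [-0.37  0.19  0.7   2.13 -0.16  0.87  1.93]
  shift cm [-0.87 -3.11 12.37] rot [ 0.001  0.001 -0.013]
  shift cm [-0.87 -3.11 12.37] rot [ 1.000e-03 -1.000e-03  3.129e+00]
```

View pics/c3.png

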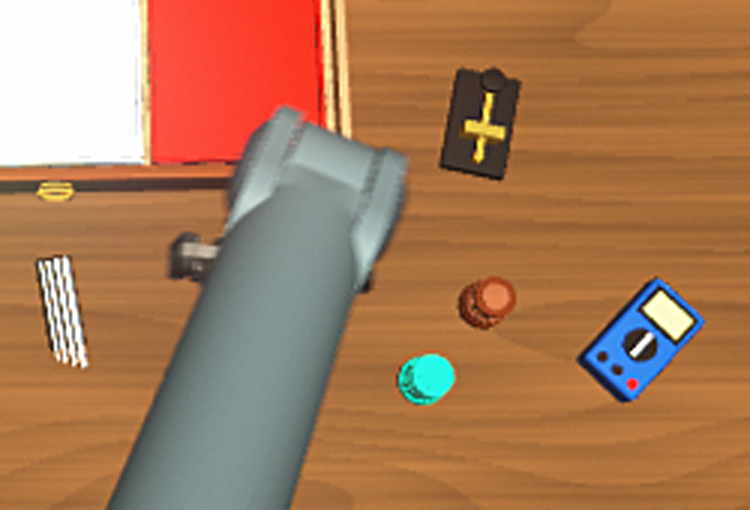

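Call:
step_arm(
  motion=[
    [[-0.3, -1.1, 3, 0, 0, 0, 1], [-0.3, -1.1, 6, 0, 0, 0, 1], [-0.3, -1.1, 6, 0, 0, 0, 1], [-0.3, -1.1, 6, 0, 0, 0, 1]],
  ],
)

```text
time_s: 2.3
ee_pos: [0.4398, -0.1745, 0.1455]
ee_rot: [0.038, 0.999, 0.0, -0.003]
wrist_force: [0.5, 0.4, 0.3]
width: 0.995
finger_force: 0.0
```

Run:
```python
from h import *
plan((.446,-.197,.080),86.6)
```

```text
t 2.3 pos [ 0.4398 -0.1745  0.1455] ang 85.6 w 0.995 ff 0.0 q [-0.29  0.33  0.66  2.16 -0.29  0.75  2.05]
  shift cm [-0.83 -2.2   6.54] rot [ 0.    -0.005 -0.017]
  shift cm [-0.83 -2.2   6.54] rot [-0.008 -0.     3.125]
```

Call:
step_arm(
  motion=[
    [[-0.8, -2.2, 0.5, 0, 0, -0.017, 1], [-0.8, -2.2, 2.5, 0, -0.005, -0.017, 1], [-0.8, -2.2, 4.5, 0, -0.005, -0.017, 1], [-0.8, -2.2, 6.5, 0, -0.005, -0.017, 1], [-0.8, -2.2, 6.5, 0, -0.005, -0.017, 1]],
  ],
)

```text
time_s: 2.72
ee_pos: [0.447, -0.196, 0.0808]
ee_rot: [0.029, 1.0, 0.001, 0.001]
wrist_force: [-0.3, 0.1, 0.2]
width: 1.002
finger_force: 0.0
```

Call:
step_arm(
  motion=[
    [[0, 0, 0, 0, 0, 0, 0.2], [0, 0, 0, 0, 0, 0, 0], [0, 0, 0, 0, 0, 0, -0.3], [0, 0, 0, 0, 0, 0, -0.5], [0, 0, 0, 0, 0, 0, -0.5]],
  ],
)

```text
time_s: 3.13
ee_pos: [0.4493, -0.1977, 0.0838]
ee_rot: [0.029, 1.0, 0.0, 0.004]
wrist_force: [-0.9, 1.3, 6.1]
width: 0.619
finger_force: 42.8
```

Run:
```python
from h import *
plan((.640,0,.080),90)
```

```text
t 3.13 pos [ 0.4493 -0.1977  0.0838] ang 86.7 w 0.619 ff 42.8 q [-0.16  0.47  0.56  2.14 -0.43  0.63  2.22]
  shift cm [-17.87  20.85   0.55] rot [ 0.     0.009 -0.058]
  shift cm [-17.87  20.85   0.55] rot [ 0.013 -0.     3.083]
```

Call:
step_arm(
  motion=[
    [[0, 0, -1, 0, 0, 0, -0.5], [0, 0, -4, 0, 0, 0, -0.5], [0, 0, -7, 0, 0, 0, -0.5], [0, 0, -10, 0, 0, 0, -0.5], [0, 0, -10, 0, 0, 0, -0.5]],
  ],
)

```text
time_s: 3.55
ee_pos: [0.4507, -0.1994, 0.1878]
ee_rot: [0.03, 1.0, -0.001, 0.008]
wrist_force: [1.9, -0.8, -1.5]
width: 0.618
finger_force: 43.5
```

Call:
step_arm(
  motion=[
    [[-1.8, 2.1, 0, 0, 0, 0, -0.5], [-4, 4.7, 0, 0, 0, -0.01, -0.5], [-6.2, 7.3, 0, 0, 0, -0.02, -0.5], [-8.5, 9.9, 0, 0, 0, -0.03, -0.5], [-10.7, 12.5, 0, 0, 0, -0.04, -0.5]],
  ],
)

```text
time_s: 3.97
ee_pos: [0.5618, -0.0776, 0.1823]
ee_rot: [0.009, 1.0, 0.0, 0.002]
wrist_force: [0.9, -0.3, -2.3]
width: 0.624
finger_force: 43.4
```

Run:
```python
from h import *
plan((.640,0,.11),90)
```

```text
t 3.97 pos [ 0.5618 -0.0776  0.1823] ang 88.9 w 0.624 ff 43.4 q [-0.44  0.42  0.61  1.93 -0.31  0.88  1.88]
  shift cm [-7.64  7.9   7.27] rot [ 0.     0.005 -0.019]
  shift cm [-7.64  7.9   7.27] rot [ 0.007 -0.     3.123]
```

Call:
step_arm(
  motion=[
    [[-2.5, 2.6, 0, 0, 0, -0.005, -0.5], [-5, 5.2, 0, 0, 0, -0.01, -0.5], [-7.6, 7.9, 1, 0, 0.003, -0.019, -0.5], [-7.6, 7.9, 4, 0, 0.003, -0.019, -0.5], [-7.6, 7.9, 5, 0, 0.003, -0.019, -0.5]],
  ],
)

```text
time_s: 4.38
ee_pos: [0.6389, 0.0037, 0.1295]
ee_rot: [-0.004, 1.0, 0.001, -0.001]
wrist_force: [-1.8, 0.0, -2.4]
width: 0.623
finger_force: 43.3
```

Run:
```python
from h import *
plan((.640,0,.098),90)
```

```text
t 4.38 pos [0.6389 0.0037 0.1295] ang 90.4 w 0.623 ff 43.3 q [-0.47  0.61  0.52  1.76 -0.39  0.87  1.81]
  shift cm [-0.11 -0.38  3.15] rot [ 0.001 -0.002  0.007]
  shift cm [-0.11 -0.38  3.15] rot [ 2.000e-03  2.000e-03 -3.134e+00]
```

Call:
step_arm(
  motion=[
    [[0, -0.3, 1, 0, 0, 0, -0.5], [0, -0.3, 2, 0, 0, 0, -0.5], [0, -0.3, 2.4, 0, 0, 0, -0.5], [0, -0.3, 2.6, 0, 0, 0, -0.5], [0, -0.3, 2.7, 0, 0, 0, -0.5]],
  ],
)

```text
time_s: 4.8
ee_pos: [0.6391, -0.0056, 0.106]
ee_rot: [0.001, 1.0, -0.0, 0.001]
wrist_force: [-0.4, -0.9, -1.9]
width: 0.621
finger_force: 43.4
```

Call:
step_arm(
  motion=[
    [[0, 0, 0.1, 0, 0, 0, -0.5], [0, 0, 0.2, 0, 0, 0, -0.5], [0, 0, 0.2, 0, 0, 0, -0.5]],
  ],
)

```text
time_s: 5.05
ee_pos: [0.6395, -0.0044, 0.1041]
ee_rot: [-0.0, 1.0, 0.0, 0.001]
wrist_force: [0.6, -0.2, -2.6]
width: 0.622
finger_force: 43.4
```

Call:
step_arm(
  motion=[
    [[0, 0, 0.1, 0, 0, 0, -0.5], [0, 0, 0.2, 0, 0, 0, -0.5], [0, 0, 0.3, 0, 0, 0, -0.5], [0, 0, 0.4, 0, 0, 0, -0.5], [0, 0, 0.4, 0, 0, 0, -0.5]],
  ],
)

```text
time_s: 5.47
ee_pos: [0.639, -0.0043, 0.0992]
ee_rot: [-0.0, 1.0, -0.0, 0.001]
wrist_force: [-0.2, -0.3, -2.0]
width: 0.621
finger_force: 43.4
```

Call:
step_arm(
  motion=[
    [[0, 0, 0.1, 0, 0, 0, -0.5], [0, 0, 0.15, 0, 0, 0, -0.5], [0, 0, 0.15, 0, 0, 0, -0.5]],
  ],
)

```text
time_s: 5.72
ee_pos: [0.6392, -0.0044, 0.0982]
ee_rot: [-0.0, 1.0, 0.0, 0.001]
wrist_force: [-0.8, 0.4, -0.2]
width: 0.619
finger_force: 43.6
```

Call:
step_arm(
  motion=[
    [[0, 0, 0.05, 0, 0, 0, -0.5], [0, 0, 0.05, 0, 0, 0, 0.3], [0, 0, 0.05, 0, 0, 0, 0.6], [0, 0, 0.05, 0, 0, 0, 0.6]],
  ],
)

```text
time_s: 6.05
ee_pos: [0.6396, -0.0045, 0.0978]
ee_rot: [-0.0, 1.0, -0.0, 0.001]
wrist_force: [-0.2, 0.1, 0.1]
width: 0.797
finger_force: 0.0
```

Call:
step_arm(
  motion=[
    [[0, 0, -1, 0, 0, 0, 0.6], [0, 0, -4, 0, 0, 0, 0.6], [0, 0, -8, 0, 0, 0, 0.8], [0, 0, -11, 0, 0, 0, 1], [0, 0, -11, 0, 0, 0, 1]],
  ],
)

```text
time_s: 6.47
ee_pos: [0.6439, -0.0055, 0.2163]
ee_rot: [0.0, 1.0, 0.0, 0.008]
wrist_force: [0.8, -0.4, 1.5]
width: 0.997
finger_force: 0.0
```

Run:
```python
from h import *
for a in (45,90,135): plan((.439,-.364,.21),a)
```

```text
t 6.47 pos [ 0.6439 -0.0055  0.2163] ang 90.0 w 0.997 ff 0.0 q [-0.5   0.51  0.58  1.72 -0.32  1.    1.77]
  shift cm [ 20.47 -35.86   0.26] rot [0.007 0.016 0.785]
  shift cm [ 20.47 -35.86   0.26] rot [-0.02   0.009 -2.357]
t 6.47 pos [ 0.6439 -0.0055  0.2163] ang 90.0 w 0.997 ff 0.0 q [-0.5   0.51  0.58  1.72 -0.32  1.    1.77]
  shift cm [ 20.47 -35.86   0.26] rot [ 0.001  0.017 -0.001]
  shift cm [ 20.47 -35.86   0.26] rot [ 2.700e-02 -1.000e-03  3.141e+00]
t 6.47 pos [ 0.6439 -0.0055  0.2163] ang 90.0 w 0.997 ff 0.0 q [-0.5   0.51  0.58  1.72 -0.32  1.    1.77]
  shift cm [ 20.47 -35.86   0.26] rot [-0.006  0.016 -0.786]
  shift cm [ 20.47 -35.86   0.26] rot [0.02  0.007 2.356]
```

Call:
step_arm(
  motion=[
    [[1.9, -3.3, 0, 0, 0.016, 0, 1], [3.9, -6.9, 0, 0, 0.016, 0, 1], [5.9, -10.4, 0, 0, 0.016, 0, 1], [7.9, -13.9, 0, 0, 0.016, 0, 1], [9.9, -17.4, 0, 0, 0.016, 0, 1]],
  ],
)

```text
time_s: 6.88
ee_pos: [0.5391, -0.18, 0.2082]
ee_rot: [-0.0, 1.0, -0.0, -0.006]
wrist_force: [0.5, -1.1, 0.1]
width: 1.0
finger_force: 0.0
```

Call:
step_arm(
  motion=[
    [[2, -3.5, 0, 0, 0, 0, 1], [4, -7, 0, 0, 0, 0, 1], [6, -10.5, 0.5, 0, 0, 0, 1], [8, -14, 1, 0, 0, 0, 1], [9.8, -17.2, 1.5, 0, 0, 0, 1]],
  ],
)

```text
time_s: 7.3
ee_pos: [0.4403, -0.3529, 0.1947]
ee_rot: [0.001, 1.0, -0.001, -0.006]
wrist_force: [-0.4, -0.6, -0.4]
width: 0.998
finger_force: 0.0
```

Call:
step_arm(
  motion=[
    [[0, 0, 0, 0, 0, 0, 1], [0, 0, 0, 0, 0, 0, 1]],
  ],
)

```text
time_s: 7.47
ee_pos: [0.4391, -0.3539, 0.1945]
ee_rot: [0.004, 1.0, -0.001, -0.007]
wrist_force: [0.4, 0.6, -0.5]
width: 0.997
finger_force: 0.0
```

Run:
```python
from h import *
plan((.439,-.364,.088),90)
```

```text
t 7.47 pos [ 0.4391 -0.3539  0.1945] ang 89.6 w 0.997 ff 0.0 q [ 0.03  0.42  0.69  1.92 -0.32  0.92  2.44]
  shift cm [-0.15 -0.99 10.65] rot [-0.002 -0.014 -0.008]
  shift cm [-0.15 -0.99 10.65] rot [-2.200e-02  2.000e-03  3.134e+00]
```

Call:
step_arm(
  motion=[
    [[0, -1, 1, 0, -0.01, 0, 1], [0, -1, 4, 0, -0.01, 0, 1], [0, -1, 7, 0, -0.01, 0, 1], [0, -1, 9.5, 0, -0.01, 0, 1], [0, -1, 10.5, 0, -0.01, 0, 1]],
  ],
)

```text
time_s: 7.88
ee_pos: [0.4403, -0.3569, 0.0856]
ee_rot: [-0.002, 1.0, 0.002, -0.004]
wrist_force: [-0.6, 1.2, -0.2]
width: 1.003
finger_force: 0.0
```

Call:
step_arm(
  motion=[
    [[0, 0, 0, 0, 0, 0, 0.5], [0, 0, 0, 0, 0, 0, 0.2]],
  ],
  squeeze=30,
)

```text
time_s: 8.05
ee_pos: [0.4413, -0.3598, 0.0891]
ee_rot: [-0.001, 1.0, 0.0, -0.002]
wrist_force: [0.2, -0.5, 1.4]
width: 0.748
finger_force: 0.0
```

Run:
```python
from h import *
plan((.439,-.364,.088),90)
```

```text
t 8.05 pos [ 0.4413 -0.3598  0.0891] ang 90.1 w 0.748 ff 0.0 q [ 0.14  0.59  0.58  1.95 -0.47  0.74  2.57]
  shift cm [ 0.23 -0.42  0.11] rot [ 0.    -0.004  0.002]
  shift cm [ 0.23 -0.42  0.11] rot [ 0.006  0.    -3.14 ]
```

Call:
step_arm(
  motion=[
    [[0.15, -0.4, 0, 0, 0, 0, 0.2], [0.15, -0.4, 0, 0, 0, 0, 0], [0.15, -0.4, 0, 0, 0, 0, -0.3], [0.15, -0.4, 0, 0, 0, 0, -0.7], [0.15, -0.4, 0, 0, 0, 0, -0.7]],
  ],
)

```text
time_s: 8.47
ee_pos: [0.4398, -0.3657, 0.0908]
ee_rot: [0.0, 1.0, -0.001, -0.001]
wrist_force: [-1.4, -0.0, 6.6]
width: 0.386
finger_force: 30.1
```

Call:
step_arm(
  motion=[
    [[0, 0, 0, 0, 0, 0, -0.7], [0, 0, -1, 0, 0, 0, -0.7], [0, 0, -4, 0, 0, 0, -0.7], [0, 0, -7, 0, 0, 0, -0.7], [0, 0, -10, 0, 0, 0, -0.7]],
  ],
)

```text
time_s: 8.88
ee_pos: [0.4386, -0.3641, 0.19]
ee_rot: [0.0, 1.0, 0.0, -0.003]
wrist_force: [0.4, -0.4, 0.1]
width: 0.385
finger_force: 30.0
```

Run:
```python
from h import *
plan((.672,.182,.2),90)
```

```text
t 8.88 pos [ 0.4386 -0.3641  0.19  ] ang 90.0 w 0.385 ff 30.0 q [ 0.05  0.44  0.69  1.91 -0.34  0.92  2.48]
  shift cm [-23.32  54.61  -1.1 ] rot [ 0.001 -0.005 -0.   ]
  shift cm [-23.32  54.61  -1.1 ] rot [-9.000e-03 -1.000e-03  3.141e+00]
```

Call:
step_arm(
  motion=[
    [[-1.2, 2.8, -0.2, 0, 0, 0, -0.7], [-2.7, 6.3, -0.5, 0, 0, 0, -0.7], [-4.2, 9.9, -0.8, 0, 0, 0, -0.7], [-5.8, 13.5, -1, 0, 0, 0, -0.7], [-7.3, 17.1, -1, 0, 0, 0, -0.7]],
  ],
)

```text
time_s: 9.3
ee_pos: [0.5129, -0.192, 0.1998]
ee_rot: [0.0, 1.0, 0.0, -0.001]
wrist_force: [0.9, -1.5, -1.3]
width: 0.39
finger_force: 30.0
```

Call:
step_arm(
  motion=[
    [[-1.5, 3.6, 0, 0, 0, 0, -0.7], [-3, 7.2, 0, 0, 0, 0, -0.7], [-4.6, 10.8, 0, 0, 0, 0, -0.7], [-6.2, 14.4, 0, 0, 0, 0, -0.7], [-7.7, 18, 0, 0, 0, 0, -0.7]],
  ],
)

```text
time_s: 9.72
ee_pos: [0.5896, -0.0115, 0.1989]
ee_rot: [-0.0, 1.0, 0.0, -0.002]
wrist_force: [0.9, -1.0, 0.3]
width: 0.386
finger_force: 30.0
```

Call:
step_arm(
  motion=[
    [[-1.5, 3.6, 0, 0, 0, 0, -0.7], [-3, 7.2, 0, 0, 0, 0, -0.7], [-4.6, 10.8, 0, 0, 0, 0, -0.7], [-6.2, 14.4, 0, 0, 0, 0, -0.7], [-7.7, 18, 0, 0, 0, 0, -0.7]],
  ],
)

```text
time_s: 10.13
ee_pos: [0.6665, 0.1685, 0.1984]
ee_rot: [-0.0, 1.0, -0.0, -0.002]
wrist_force: [0.3, 0.6, 0.1]
width: 0.39
finger_force: 30.0
```

Call:
step_arm(
  motion=[
    [[0, 0, 0, 0, 0, 0, -0.7], [0, 0, 0, 0, 0, 0, -0.7]],
  ],
)

```text
time_s: 10.3
ee_pos: [0.6659, 0.1721, 0.1977]
ee_rot: [-0.004, 1.0, 0.001, -0.002]
wrist_force: [-0.6, 0.0, -0.9]
width: 0.386
finger_force: 30.0
```

Run:
```python
from h import *
plan((.672,.182,.105),90)
```

```text
t 10.3 pos [0.6659 0.1721 0.1977] ang 90.5 w 0.386 ff 30.0 q [-0.69  0.61  0.53  1.6  -0.35  1.03  1.52]
  shift cm [-0.65  0.97  9.27] rot [ 0.002 -0.004  0.008]
  shift cm [-0.65  0.97  9.27] rot [ 7.000e-03  3.000e-03 -3.134e+00]
```

Call:
step_arm(
  motion=[
    [[-0.6, 0.6, 1, 0, 0, 0, -0.7], [-0.6, 0.6, 4, 0, 0, 0, -0.7], [-0.6, 0.6, 7, 0, 0, 0, -0.7], [-0.6, 0.6, 8, 0, 0, 0, -0.7], [-0.6, 0.6, 8.2, 0, 0, 0, -0.7]],
  ],
)

```text
time_s: 10.72
ee_pos: [0.669, 0.1699, 0.1118]
ee_rot: [0.001, 1.0, -0.002, -0.006]
wrist_force: [0.0, 0.6, -0.7]
width: 0.388
finger_force: 30.0
```

Call:
step_arm(
  motion=[
    [[0, 0, 0, 0, 0, 0, -0.7], [0, 0, 0.1, 0, 0, 0, -0.7], [0, 0, 0.2, 0, 0, 0, -0.7], [0, 0, 0.3, 0, 0, 0, -0.7], [0, 0, 0.3, 0, 0, 0, -0.7]],
  ],
)

```text
time_s: 11.13
ee_pos: [0.6725, 0.1728, 0.114]
ee_rot: [-0.0, 1.0, 0.0, -0.001]
wrist_force: [-0.3, 0.4, -0.6]
width: 0.389
finger_force: 30.0
```

Call:
step_arm(
  motion=[
    [[0, 0, 0.1, 0, 0, 0, -0.7], [0, 0, 0.2, 0, 0, 0, -0.7], [0, 0, 0.2, 0, 0, 0, -0.7]],
  ],
)

```text
time_s: 11.38
ee_pos: [0.6717, 0.1727, 0.1107]
ee_rot: [-0.0, 1.0, -0.0, -0.002]
wrist_force: [-0.5, -0.4, 0.0]
width: 0.391
finger_force: 30.0
```

Run:
```python
from h import *
plan((.672,.178,.105),90)
print(arm.get_obs()['wrist_force'])
```

```text
t 11.38 pos [0.6717 0.1727 0.1107] ang 90.0 w 0.391 ff 30.0 q [-0.66  0.72  0.49  1.62 -0.4   0.91  1.55]
  shift cm [-0.04  0.53  0.57] rot [-0.    -0.004  0.   ]
  shift cm [-0.04  0.53  0.57] rot [ 0.007 -0.    -3.141]
[-0.48052659 -0.38102056  0.01941742]
```

Call:
step_arm(
  motion=[
    [[0, 0, 0.1, 0, 0, 0, -0.7], [0, 0, 0.2, 0, 0, 0, -0.7], [0, 0, 0.3, 0, 0, 0, -0.7], [0, 0, 0.4, 0, 0, 0, -0.7], [0, 0, 0.4, 0, 0, 0, -0.7]],
  ],
)

```text
time_s: 11.8
ee_pos: [0.6716, 0.1725, 0.1064]
ee_rot: [-0.0, 1.0, -0.0, -0.002]
wrist_force: [0.3, -0.2, -0.5]
width: 0.39
finger_force: 30.0
```

Call:
step_arm(
  motion=[
    [[0, 0, 0.05, 0, 0, 0, -0.7], [0, 0, 0.1, 0, 0, 0, -0.7], [0, 0, 0.1, 0, 0, 0, -0.7]],
  ],
)

```text
time_s: 12.05
ee_pos: [0.6717, 0.1726, 0.1057]
ee_rot: [-0.0, 1.0, -0.0, -0.002]
wrist_force: [-0.4, 0.5, -0.6]
width: 0.387
finger_force: 30.0
```

Call:
step_arm(
  motion=[
    [[0, 0, 0.05, 0, 0, 0, -0.7], [0, 0, 0.1, 0, 0, 0, -0.7], [0, 0, 0.1, 0, 0, 0, -0.7], [0, 0, 0.15, 0, 0, 0, -0.7], [0, 0, 0.15, 0, 0, 0, -0.7]],
  ],
)

```text
time_s: 12.47
ee_pos: [0.6719, 0.1726, 0.1049]
ee_rot: [-0.0, 1.0, 0.0, -0.002]
wrist_force: [-1.6, 0.7, 3.3]
width: 0.393
finger_force: 30.3
```

Call:
step_arm(
  motion=[
    [[0, 0, 0, 0, 0, 0, -0.1], [0, 0, 0, 0, 0, 0, 0.1], [0, 0, 0, 0, 0, 0, 0.1], [0, 0, -0.5, 0, 0, 0, 0.1], [0, 0, -2.5, 0, 0, 0, 0.1]],
  ],
)

```text
time_s: 12.88
ee_pos: [0.669, 0.1723, 0.1256]
ee_rot: [-0.0, 1.0, -0.001, -0.006]
wrist_force: [-0.3, -0.9, -0.8]
width: 0.546
finger_force: 0.0
```

Call:
step_arm(
  motion=[
    [[0, 0, -3, 0, 0, 0, 0.2], [0, 0, -6, 0, 0, 0, 0.6], [0, 0, -9, 0, 0, 0, 1], [0, 0, -9, 0, 0, 0, 1]],
  ],
)

```text
time_s: 13.22
ee_pos: [0.6766, 0.1728, 0.2277]
ee_rot: [0.0, 1.0, 0.002, 0.005]
wrist_force: [1.2, 0.1, 2.2]
width: 0.986
finger_force: 0.0
```

Run:
```python
from h import *
plan((.461,.360,.19),90)
crop("side",230,130,200,150,4,"pics/s1.png")
```

```text
t 13.22 pos [0.6766 0.1728 0.2277] ang 90.0 w 0.986 ff 0.0 q [-0.7   0.59  0.55  1.56 -0.34  1.08  1.5 ]
  shift cm [21.6  18.7   3.64] rot [ 0.004  0.009 -0.   ]
  shift cm [21.6  18.7   3.64] rot [ 0.014 -0.006  3.141]
```

View pics/s1.png

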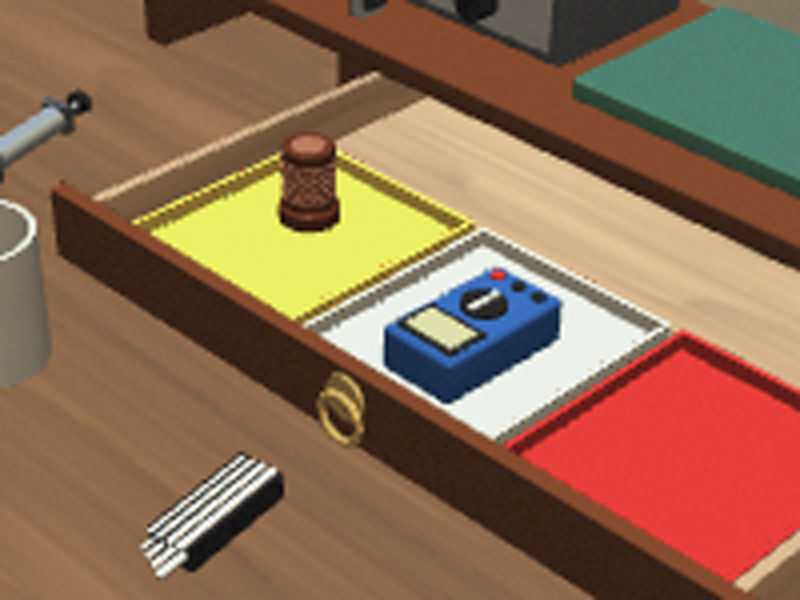

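Crop shows the copper coil upright in the yellow tray and the meter face up in the white tray. Next is the green coil.

Call:
step_arm(
  motion=[
    [[2.2, 1.9, 0, 0, 0, 0, 1], [4.9, 4.2, 0, 0, 0.009, 0, 1], [7.6, 6.6, 0, 0, 0.009, 0, 1], [10.3, 9, 0, 0, 0.009, 0, 1], [13, 11.3, 0, 0, 0.009, 0, 1]],
  ],
)

```text
time_s: 13.68
ee_pos: [0.5402, 0.2864, 0.2187]
ee_rot: [-0.0, 1.0, -0.0, -0.007]
wrist_force: [0.4, -0.3, 0.4]
width: 1.001
finger_force: 0.0
```

Call:
step_arm(
  motion=[
    [[2.7, 2.3, 0.5, 0, 0, 0, 1], [5.4, 4.7, 2, 0, 0, 0, 1], [8.3, 7.3, 3.4, 0, 0, 0, 1], [8.5, 7.4, 3.5, 0, 0, 0, 1], [8.5, 7.4, 3.5, 0, 0, 0, 1]],
  ],
)

```text
time_s: 14.1
ee_pos: [0.4518, 0.3623, 0.1834]
ee_rot: [-0.004, 1.0, -0.001, -0.009]
wrist_force: [0.7, -0.4, -0.6]
width: 1.0
finger_force: 0.0
```

Run:
```python
from h import *
plan((.461,.360,.089),90)
```

```text
t 14.1 pos [0.4518 0.3623 0.1834] ang 90.5 w 1.0 ff 0.0 q [-1.15  0.43  0.5   1.88 -0.27  0.91  1.06]
  shift cm [-1.09 -0.22  9.42] rot [-0.002 -0.019  0.009]
  shift cm [-1.09 -0.22  9.42] rot [ 2.900e-02 -3.000e-03 -3.133e+00]
```

Call:
step_arm(
  motion=[
    [[-0.7, -0.2, 1.5, 0, -0.015, 0, 1], [-0.7, -0.2, 4.5, 0, -0.015, 0, 1], [-0.7, -0.2, 7.5, 0, -0.015, 0, 1], [-0.7, -0.2, 9, 0, -0.015, 0, 1], [-0.7, -0.2, 9, 0, -0.015, 0, 0.5]],
  ],
)

```text
time_s: 14.52
ee_pos: [0.4611, 0.354, 0.0918]
ee_rot: [0.001, 1.0, -0.003, -0.002]
wrist_force: [-0.3, 0.0, -0.1]
width: 0.886
finger_force: 0.0
```

Call:
step_arm(
  motion=[
    [[0, 0, 0, 0, 0, 0, 0.2]],
  ],
)

```text
time_s: 14.6
ee_pos: [0.4632, 0.3557, 0.0951]
ee_rot: [0.001, 1.0, -0.001, 0.001]
wrist_force: [-0.1, 0.1, -0.5]
width: 0.744
finger_force: 0.0
```

Run:
```python
from h import *
plan((.461,.360,.089),90)
```

```text
t 14.6 pos [0.4632 0.3557 0.0951] ang 89.9 w 0.744 ff 0.0 q [-1.09  0.57  0.45  1.91 -0.35  0.74  1.12]
  shift cm [0.22 0.43 0.61] rot [-0.003  0.001 -0.002]
  shift cm [0.22 0.43 0.61] rot [2.00e-03 4.00e-03 3.14e+00]
```

Call:
step_arm(
  motion=[
    [[0.15, 0.35, 0.5, 0, 0, 0, 0.2], [0.15, 0.35, 0.5, 0, 0, 0, 0], [0.15, 0.35, 0.5, 0, 0, 0, -0.3], [0.15, 0.35, 0.5, 0, 0, 0, -0.7], [0.15, 0.35, 0.5, 0, 0, 0, -0.7]],
  ],
)

```text
time_s: 15.02
ee_pos: [0.4619, 0.3618, 0.0921]
ee_rot: [-0.0, 1.0, 0.001, 0.002]
wrist_force: [0.5, -0.1, 2.7]
width: 0.388
finger_force: 29.9
```

Call:
step_arm(
  motion=[
    [[0, 0, 0, 0, 0, 0, -0.7], [0, 0, -1, 0, 0, 0, -0.7], [0, 0, -4, 0, 0, 0, -0.7], [0, 0, -7, 0, 0, 0, -0.7], [0, 0, -10, 0, 0, 0, -0.7]],
  ],
)

```text
time_s: 15.43
ee_pos: [0.4601, 0.3602, 0.1915]
ee_rot: [0.0, 1.0, -0.001, 0.0]
wrist_force: [0.4, 0.0, -0.6]
width: 0.388
finger_force: 30.0
```

Run:
```python
from h import *
plan((.607,.135,.19),90)
```

```text
t 15.43 pos [0.4601 0.3602 0.1915] ang 90.0 w 0.388 ff 30.0 q [-1.16  0.42  0.51  1.87 -0.26  0.91  1.05]
  shift cm [-14.69 -22.52   0.2 ] rot [-0.002  0.    -0.   ]
  shift cm [-14.69 -22.52   0.2 ] rot [0.000e+00 3.000e-03 3.142e+00]
```

Call:
step_arm(
  motion=[
    [[-1.7, -2.6, -0.3, 0, 0, 0, -0.7], [-3.8, -5.8, -0.5, 0, 0, 0, -0.7], [-5.9, -9, -0.5, 0, 0, 0, -0.7], [-8, -12.2, -0.5, 0, 0, 0, -0.7], [-10.1, -15.4, -0.5, 0, 0, 0, -0.7]],
  ],
)

```text
time_s: 15.85
ee_pos: [0.5621, 0.2055, 0.1966]
ee_rot: [-0.0, 1.0, 0.0, 0.001]
wrist_force: [0.8, 0.8, -1.2]
width: 0.39
finger_force: 30.0
```

Call:
step_arm(
  motion=[
    [[-2.1, -3.2, 0, 0, 0, 0, -0.7], [-4.4, -6.8, 0, 0, 0, 0, -0.7], [-4.4, -6.8, 1.5, 0, 0, 0, -0.7], [-4.4, -6.8, 4.5, 0, 0, 0, -0.7], [-4.4, -6.8, 6, 0, 0, 0, -0.7]],
  ],
)

```text
time_s: 16.27
ee_pos: [0.605, 0.1372, 0.1342]
ee_rot: [0.001, 1.0, -0.001, -0.001]
wrist_force: [-1.6, 0.6, -1.5]
width: 0.389
finger_force: 30.0
```

Call:
step_arm(
  motion=[
    [[0, 0, 0, 0, 0, 0, -0.7], [0, 0, 0, 0, 0, 0, -0.7]],
  ],
)

```text
time_s: 16.43
ee_pos: [0.6044, 0.1398, 0.1349]
ee_rot: [-0.001, 1.0, -0.0, -0.001]
wrist_force: [0.3, -0.2, -1.0]
width: 0.39
finger_force: 30.0
```

Run:
```python
from h import *
plan((.607,.135,.1065),90)
```

```text
t 16.43 pos [0.6044 0.1398 0.1349] ang 90.1 w 0.39 ff 30.0 q [-0.7   0.58  0.52  1.81 -0.37  0.86  1.57]
  shift cm [-0.26 -0.48  2.84] rot [-0.001 -0.002  0.002]
  shift cm [-0.26 -0.48  2.84] rot [ 3.00e-03 -1.00e-03 -3.14e+00]
```

Call:
step_arm(
  motion=[
    [[0, -0.4, 0.7, 0, 0, 0, -0.7], [0, -0.4, 1.4, 0, 0, 0, -0.7], [0, -0.4, 2, 0, 0, 0, -0.7], [0, -0.4, 2.2, 0, 0, 0, -0.7], [0, -0.4, 2.3, 0, 0, 0, -0.7]],
  ],
)

```text
time_s: 16.85
ee_pos: [0.6057, 0.1353, 0.1127]
ee_rot: [-0.0, 1.0, -0.0, 0.001]
wrist_force: [-0.0, 0.9, -0.3]
width: 0.385
finger_force: 30.0
```

Call:
step_arm(
  motion=[
    [[0, 0, 0.1, 0, 0, 0, -0.7], [0, 0, 0.2, 0, 0, 0, -0.7], [0, 0, 0.3, 0, 0, 0, -0.7], [0, 0, 0.3, 0, 0, 0, -0.7]],
  ],
)

```text
time_s: 17.18
ee_pos: [0.6061, 0.1351, 0.1101]
ee_rot: [-0.0, 1.0, -0.0, 0.001]
wrist_force: [0.6, 0.3, -1.2]
width: 0.394
finger_force: 30.0
```

Call:
step_arm(
  motion=[
    [[0, 0, 0.05, 0, 0, 0, -0.7], [0, 0, 0.1, 0, 0, 0, -0.7], [0, 0, 0.1, 0, 0, 0, -0.7]],
  ],
)

```text
time_s: 17.43
ee_pos: [0.6061, 0.1351, 0.1091]
ee_rot: [-0.0, 1.0, -0.0, 0.001]
wrist_force: [0.3, -0.2, -1.1]
width: 0.389
finger_force: 30.0
```

Call:
step_arm(
  motion=[
    [[0, 0, 0.05, 0, 0, 0, -0.7], [0, 0, 0.1, 0, 0, 0, -0.7], [0, 0, 0.15, 0, 0, 0, -0.7], [0, 0, 0.2, 0, 0, 0, -0.7], [0, 0, 0.2, 0, 0, 0, -0.7]],
  ],
)

```text
time_s: 17.85
ee_pos: [0.606, 0.1351, 0.107]
ee_rot: [-0.0, 1.0, -0.0, 0.001]
wrist_force: [-0.3, -0.9, -0.4]
width: 0.389
finger_force: 30.0
```

Call:
step_arm(
  motion=[
    [[0, 0, 0.05, 0, 0, 0, -0.7], [0, 0, 0.1, 0, 0, 0, -0.7], [0, 0, 0.1, 0, 0, 0, -0.7]],
  ],
)

```text
time_s: 18.1
ee_pos: [0.6062, 0.1351, 0.1062]
ee_rot: [-0.0, 1.0, -0.0, 0.001]
wrist_force: [-0.9, -0.5, 0.5]
width: 0.388
finger_force: 30.1
```

Call:
step_arm(
  motion=[
    [[0, 0, 0.06, 0, 0, 0, -0.7], [0, 0, 0.06, 0, 0, 0, -0.1], [0, 0, 0.06, 0, 0, 0, 0.1], [0, 0, -0.5, 0, 0, 0, 0.1], [0, 0, -2.5, 0, 0, 0, 0.1]],
  ],
)

```text
time_s: 18.52
ee_pos: [0.6034, 0.1348, 0.1283]
ee_rot: [-0.0, 1.0, -0.001, -0.002]
wrist_force: [-1.1, -0.0, -1.1]
width: 0.55
finger_force: 0.0
```

Call:
step_arm(
  motion=[
    [[0, 0, -3, 0, 0, 0, 0.2], [0, 0, -6, 0, 0, 0, 0.2], [0, 0, -9, 0, 0, 0, 0.2], [0, 0, -9, 0, 0, 0, 0.2]],
  ],
)

```text
time_s: 18.85
ee_pos: [0.6102, 0.1353, 0.2285]
ee_rot: [0.0, 1.0, 0.002, 0.007]
wrist_force: [0.4, -0.7, 0.7]
width: 0.602
finger_force: 0.0
```

Run:
```python
from h import *
plan((.598,.385,.16),105.8)
```

```text
t 18.85 pos [0.6102 0.1353 0.2285] ang 90.0 w 0.602 ff 0.0 q [-0.75  0.45  0.59  1.76 -0.29  1.    1.52]
  shift cm [ 1.33 24.94  6.93] rot [ 0.002  0.015 -0.276]
  shift cm [ 1.33 24.94  6.93] rot [ 0.021 -0.003  2.865]
```

Call:
step_arm(
  motion=[
    [[0.2, 3, 0, 0, 0.01, -0.05, 0.2], [0.4, 6.8, 0, 0, 0.01, -0.11, 0.2], [0.6, 10.7, 0, 0, 0.01, -0.17, 0.2], [0.8, 14.6, 0.3, 0, 0.01, -0.23, 0.2], [1, 18.5, 0.6, 0, 0.01, -0.276, 0.2]],
  ],
)

```text
time_s: 19.27
ee_pos: [0.5957, 0.3218, 0.2154]
ee_rot: [-0.139, 0.99, 0.0, -0.004]
wrist_force: [1.7, -0.3, -1.5]
width: 0.604
finger_force: 0.0
```

Call:
step_arm(
  motion=[
    [[0, 0, 0, 0, 0, 0, 0.2]],
  ],
)

```text
time_s: 19.35
ee_pos: [0.5916, 0.3336, 0.2139]
ee_rot: [-0.146, 0.989, 0.004, -0.005]
wrist_force: [-1.2, 2.7, 0.4]
width: 0.599
finger_force: 0.0
```

Run:
```python
from h import *
plan((.598,.385,.13),105.8)
```

```text
t 19.35 pos [0.5916 0.3336 0.2139] ang 106.8 w 0.599 ff 0.0 q [-0.91  0.56  0.46  1.61 -0.29  1.05  1.5 ]
  shift cm [-2.16  4.65  8.41] rot [ 0.01  -0.008  0.017]
  shift cm [-2.16  4.65  8.41] rot [ 0.013  0.015 -3.125]
```

Call:
step_arm(
  motion=[
    [[-1, 2.2, 2, 0, 0, 0.01, 0.2], [-2, 4.4, 5, 0, 0, 0.01, 0.2], [-2, 4.4, 8, 0, 0, 0.01, 0.2], [-2, 4.4, 8, 0, 0, 0.01, 0.2], [-2, 4.4, 8, 0, 0, 0.01, 0.2]],
  ],
)

```text
time_s: 19.77
ee_pos: [0.6006, 0.3668, 0.1321]
ee_rot: [-0.133, 0.991, -0.002, -0.007]
wrist_force: [0.2, -0.6, 0.5]
width: 0.601
finger_force: 0.0
```

Run:
```python
from h import *
plan((.598,.385,.079),105.8)
crop("side",180,130,120,90,5,"pics/s2.png")
```

```text
t 19.77 pos [0.6006 0.3668 0.1321] ang 105.3 w 0.601 ff 0.0 q [-0.91  0.7   0.43  1.57 -0.34  0.95  1.47]
  shift cm [-0.31  1.84  5.3 ] rot [-0.002 -0.014 -0.009]
  shift cm [-0.31  1.84  5.3 ] rot [-2.200e-02  3.000e-03  3.132e+00]
```

View pics/s2.png

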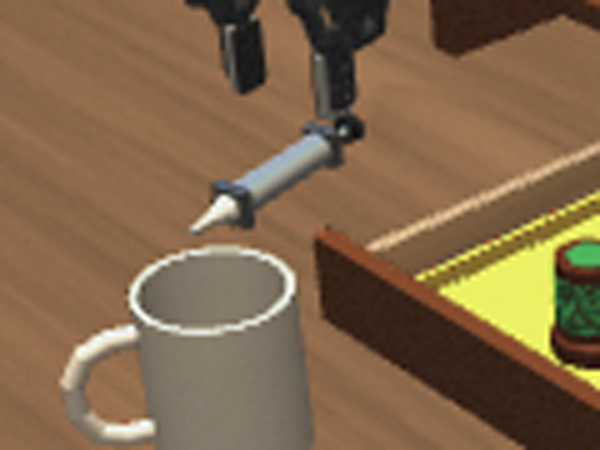

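The crop shows the gripper above the pump's barrel, a little to its drawer side, and the green coil standing in the yellow tray.

Call:
step_arm(
  motion=[
    [[-0.2, 1.4, 0, 0, -0.01, 0, 0.2], [-0.2, 1.4, 1.5, 0, -0.01, 0, 0.2], [-0.2, 1.4, 3.5, 0, -0.01, 0, 0.2], [-0.2, 1.4, 4.8, 0, -0.01, 0, 0.2], [-0.2, 1.4, 5.1, 0, -0.01, 0, 0.2]],
  ],
)

```text
time_s: 20.23
ee_pos: [0.5984, 0.3813, 0.0812]
ee_rot: [-0.133, 0.991, -0.0, -0.001]
wrist_force: [-0.1, -0.4, -1.2]
width: 0.602
finger_force: 0.0
```

Call:
step_arm(
  motion=[
    [[0, 0, 0, 0, 0, 0, 0.2], [0, 0, 0, 0, 0, 0, 0.2]],
  ],
)

```text
time_s: 20.4
ee_pos: [0.6006, 0.3816, 0.0842]
ee_rot: [-0.133, 0.991, 0.0, 0.001]
wrist_force: [0.2, 0.1, 0.8]
width: 0.599
finger_force: 0.0
```

Run:
```python
from h import *
plan((.598,.385,.079),105.8)
```

```text
t 20.4 pos [0.6006 0.3816 0.0842] ang 105.2 w 0.599 ff 0.0 q [-0.91  0.77  0.4   1.57 -0.36  0.87  1.46]
  shift cm [0.17 0.4  0.52] rot [ 0.001  0.002 -0.01 ]
  shift cm [0.17 0.4  0.52] rot [ 4.000e-03 -1.000e-03  3.132e+00]
```

Call:
step_arm(
  motion=[
    [[0.1, 0.35, 0.3, 0, 0, -0.01, 0.2], [0.1, 0.35, 0.45, 0, 0, -0.01, -0.2], [0.1, 0.35, 0.45, 0, 0, -0.01, -0.5], [0.1, 0.35, 0.45, 0, 0, -0.01, -0.9], [0.1, 0.35, 0.45, 0, 0, -0.01, -0.9]],
  ],
  squeeze=40,
)

```text
time_s: 20.82
ee_pos: [0.5987, 0.3851, 0.08]
ee_rot: [-0.138, 0.99, 0.001, 0.001]
wrist_force: [0.3, 1.2, 0.5]
width: 0.2
finger_force: 39.3
```

Call:
step_arm(
  motion=[
    [[0, 0, 0, 0, 0, 0, -0.9], [0, 0, 0, 0, 0, 0, -0.9]],
  ],
)

```text
time_s: 20.98
ee_pos: [0.5987, 0.3851, 0.08]
ee_rot: [-0.138, 0.99, 0.001, 0.001]
wrist_force: [-0.3, 0.7, 1.9]
width: 0.2
finger_force: 39.4
```

Call:
step_arm(
  motion=[
    [[0, 0, -1, 0, 0, 0, -0.9], [0, 0, -4, 0, 0, 0, -0.9], [0, 0, -7.5, 0, 0, 0, -0.9], [0, 0, -11, 0, 0, 0, -0.9], [0, 0, -11, 0, 0, 0, -0.9]],
  ],
)

```text
time_s: 21.4
ee_pos: [0.603, 0.3864, 0.1992]
ee_rot: [-0.137, 0.99, 0.004, 0.008]
wrist_force: [2.0, 0.2, 0.8]
width: 0.201
finger_force: 39.2
```

Run:
```python
from h import *
plan((.647,-.123,.19),90)
```

```text
t 21.4 pos [0.603  0.3864 0.1992] ang 105.8 w 0.201 ff 39.2 q [-0.95  0.63  0.45  1.53 -0.31  1.03  1.43]
  shift cm [  9.63 -50.22   0.5 ] rot [0.007 0.016 0.276]
  shift cm [  9.63 -50.22   0.5 ] rot [-0.023  0.011 -2.866]
```

Call:
step_arm(
  motion=[
    [[0.5, -2.6, 0, 0, 0.008, 0, -0.9], [1.2, -6.4, 0, 0, 0.016, 0, -0.9], [2, -10.2, 0, 0, 0.016, 0, -0.9], [2.7, -14, 0, 0, 0.016, 0, -0.9], [3.4, -17.8, 0, 0, 0.016, 0, -0.9]],
  ],
)

```text
time_s: 21.82
ee_pos: [0.6138, 0.2022, 0.1895]
ee_rot: [-0.138, 0.99, -0.001, -0.007]
wrist_force: [0.4, 0.6, -1.4]
width: 0.199
finger_force: 39.2
```

Call:
step_arm(
  motion=[
    [[0.7, -3.8, 0, 0, 0, 0.04, -0.9], [1.4, -7.6, 0, 0, 0, 0.1, -0.9], [2.2, -11.4, 0, 0, 0, 0.16, -0.9], [2.9, -15.2, 0, 0, 0, 0.22, -0.9], [3.6, -19, 0, 0, 0, 0.276, -0.9]],
  ],
)

```text
time_s: 22.23
ee_pos: [0.6309, 0.0095, 0.19]
ee_rot: [0.001, 1.0, -0.002, -0.007]
wrist_force: [0.4, 0.8, -1.2]
width: 0.197
finger_force: 39.2
```

Run:
```python
from h import *
plan((.647,-.123,.16),90)
```

```text
t 22.23 pos [0.6309 0.0095 0.19  ] ang 89.8 w 0.197 ff 39.2 q [-0.53  0.53  0.58  1.75 -0.34  0.98  1.75]
  shift cm [ -1.69 -13.23   3.02] rot [-0.003 -0.014 -0.003]
  shift cm [ -1.69 -13.23   3.02] rot [-0.021  0.005  3.139]
```

Call:
step_arm(
  motion=[
    [[-0.5, -3.8, 0, 0, -0.01, 0, -0.9], [-1, -7.6, 0, 0, -0.01, 0, -0.9], [-1.4, -10.6, 1, 0, -0.01, 0, -0.9], [-1.6, -12.4, 3, 0, -0.01, 0, -0.9], [-1.6, -12.4, 4, 0, -0.01, 0, -0.9]],
  ],
)

```text
time_s: 22.65
ee_pos: [0.645, -0.1212, 0.1494]
ee_rot: [0.005, 1.0, -0.004, -0.002]
wrist_force: [-0.6, -0.5, -1.5]
width: 0.199
finger_force: 39.2
```

Call:
step_arm(
  motion=[
    [[0, 0, 0, 0, 0, 0, -0.9], [0, 0, 0, 0, 0, 0, -0.9]],
  ],
)

```text
time_s: 22.82
ee_pos: [0.6461, -0.1111, 0.1489]
ee_rot: [-0.001, 1.0, -0.001, -0.003]
wrist_force: [0.6, 0.8, -1.2]
width: 0.2
finger_force: 39.2
```

Run:
```python
from h import *
plan((.647,-.123,.1),90)
crop("side",330,170,160,120,5,"pics/s3.png")
```

```text
t 22.82 pos [ 0.6461 -0.1111  0.1489] ang 90.1 w 0.2 ff 39.2 q [-0.32  0.62  0.56  1.71 -0.4   0.93  1.98]
  shift cm [-0.12 -1.18  4.89] rot [-0.002 -0.006  0.001]
  shift cm [-0.12 -1.18  4.89] rot [ 1.000e-02 -3.000e-03 -3.141e+00]
```

View pics/s3.png

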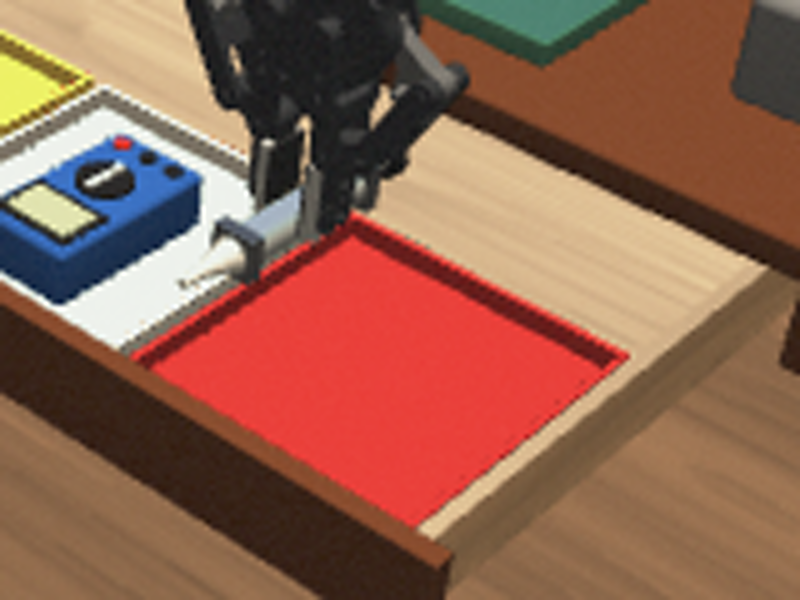

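The pump hangs level, about 15 mm short of its place in the red tray.

Call:
step_arm(
  motion=[
    [[-0.1, -1.6, 0.5, 0, 0, 0, -0.9], [-0.1, -1.6, 2, 0, 0, 0, -0.9], [-0.1, -1.6, 3.5, 0, 0, 0, -0.9], [-0.1, -1.6, 4, 0, 0, 0, -0.9], [-0.1, -1.6, 4.2, 0, 0, 0, -0.9]],
  ],
)

```text
time_s: 23.28
ee_pos: [0.6461, -0.1263, 0.1051]
ee_rot: [-0.001, 1.0, -0.001, -0.004]
wrist_force: [0.2, -0.4, -0.1]
width: 0.202
finger_force: 39.3
```

Call:
step_arm(
  motion=[
    [[0, 0, 0, 0, 0, 0, -0.9], [0, 0, 0, 0, 0, 0, -0.9], [0, 0, 0, 0, 0, 0, -0.9]],
  ],
)

```text
time_s: 23.53
ee_pos: [0.6481, -0.1284, 0.1084]
ee_rot: [-0.0, 1.0, -0.002, -0.001]
wrist_force: [-0.9, -0.2, -0.1]
width: 0.204
finger_force: 39.3
```

Run:
```python
from h import *
plan((.647,-.127,.095),90)
```

```text
t 23.53 pos [ 0.6481 -0.1284  0.1084] ang 90.0 w 0.204 ff 39.3 q [-0.27  0.69  0.54  1.71 -0.43  0.87  2.03]
  shift cm [0.11 0.15 1.34] rot [-0.003 -0.003  0.001]
  shift cm [0.11 0.15 1.34] rot [ 0.004 -0.005 -3.141]
```

Call:
step_arm(
  motion=[
    [[0, 0, 0.3, 0, 0, 0, -0.9], [0, 0, 0.6, 0, 0, 0, -0.9], [0, 0, 0.9, 0, 0, 0, -0.9], [0, 0, 1, 0, 0, 0, -0.9], [0, 0, 1, 0, 0, 0, -0.9]],
  ],
)

```text
time_s: 23.95
ee_pos: [0.6471, -0.1286, 0.0973]
ee_rot: [-0.0, 1.0, -0.002, -0.002]
wrist_force: [0.3, -0.1, -1.0]
width: 0.198
finger_force: 39.3
```

Call:
step_arm(
  motion=[
    [[0, 0, 0.05, 0, 0, 0, -0.9], [0, 0, 0.1, 0, 0, 0, -0.9], [0, 0, 0.15, 0, 0, 0, -0.9], [0, 0, 0.2, 0, 0, 0, -0.9], [0, 0, 0.2, 0, 0, 0, -0.9]],
  ],
)

```text
time_s: 24.37
ee_pos: [0.6475, -0.1287, 0.0958]
ee_rot: [-0.0, 1.0, -0.002, -0.002]
wrist_force: [-0.1, 0.3, 0.3]
width: 0.2
finger_force: 39.3
```

Call:
step_arm(
  motion=[
    [[0, 0, 0.05, 0, 0, 0, -0.9], [0, 0, 0.1, 0, 0, 0, -0.9], [0, 0, 0.1, 0, 0, 0, -0.9]],
  ],
)

```text
time_s: 24.62
ee_pos: [0.6475, -0.1287, 0.0948]
ee_rot: [-0.0, 1.0, -0.002, -0.002]
wrist_force: [-0.3, 0.5, -1.2]
width: 0.198
finger_force: 39.3
```

Call:
step_arm(
  motion=[
    [[0, 0, 0.05, 0, 0, 0, -0.9], [0, 0, 0.05, 0, 0, 0, -0.9], [0, 0, 0.05, 0, 0, 0, -0.9]],
  ],
)

```text
time_s: 24.87
ee_pos: [0.6475, -0.1288, 0.0943]
ee_rot: [-0.0, 1.0, -0.002, -0.002]
wrist_force: [0.1, -0.6, -0.9]
width: 0.199
finger_force: 39.3
```

Call:
step_arm(
  motion=[
    [[0, 0, 0.05, 0, 0, 0, -0.9], [0, 0, 0.08, 0, 0, 0, -0.9], [0, 0, 0.08, 0, 0, 0, -0.9]],
  ],
)

```text
time_s: 25.12
ee_pos: [0.6476, -0.1288, 0.094]
ee_rot: [-0.0, 1.0, -0.001, -0.002]
wrist_force: [-2.3, -0.0, 2.0]
width: 0.202
finger_force: 39.6
```

Call:
step_arm(
  motion=[
    [[0, 0, 0.05, 0, 0, 0, -0.9], [0, 0, 0.05, 0, 0, 0, -0.9], [0, 0, 0.05, 0, 0, 0, -0.9]],
  ],
)

```text
time_s: 25.37
ee_pos: [0.6476, -0.1288, 0.0939]
ee_rot: [-0.0, 1.0, -0.001, -0.002]
wrist_force: [-1.8, 0.6, 5.4]
width: 0.207
finger_force: 39.8
```

Call:
step_arm(
  motion=[
    [[0, 0, 0, 0, 0, 0, -0.3], [0, 0, 0, 0, 0, 0, -0.2], [0, 0, 0, 0, 0, 0, -0.2], [0, 0, -0.5, 0, 0, 0, -0.2], [0, 0, -2.5, 0, 0, 0, -0.2]],
  ],
)

```text
time_s: 25.78
ee_pos: [0.645, -0.1278, 0.1148]
ee_rot: [-0.0, 1.0, -0.001, -0.006]
wrist_force: [0.2, 0.4, -0.3]
width: 0.4
finger_force: 0.0
```

Call:
step_arm(
  motion=[
    [[0, 0, -3, 0, 0, 0, 0], [0, 0, -6.5, 0, 0, 0, 0.3], [0, 0, -10, 0, 0, 0, 0.3], [0, 0, -10, 0, 0, 0, 0.3]],
  ],
)

```text
time_s: 26.12
ee_pos: [0.6526, -0.1303, 0.227]
ee_rot: [0.0, 1.0, -0.003, 0.006]
wrist_force: [1.5, -1.1, 1.5]
width: 0.649
finger_force: 0.0
```

Run:
```python
from h import *
plan((.4425,-.006,.18),99.5)
```

```text
t 26.12 pos [ 0.6526 -0.1303  0.227 ] ang 90.0 w 0.649 ff 0.0 q [-0.32  0.54  0.61  1.65 -0.35  1.04  1.97]
  shift cm [21.07 12.45  4.4 ] rot [-0.006  0.011 -0.166]
  shift cm [21.07 12.45  4.4 ] rot [0.016 0.01  2.975]
```

Call:
step_arm(
  motion=[
    [[2.4, 1.4, 0, 0, 0.006, -0.03, 0.3], [5.6, 3.3, 0, -0.003, 0.006, -0.06, 0.3], [8.9, 5.3, 0, -0.005, 0.006, -0.1, 0.3], [12.2, 7.3, 0.4, -0.005, 0.006, -0.13, 0.3], [15.5, 9.2, 0.8, -0.005, 0.006, -0.166, 0.3]],
  ],
)

```text
time_s: 26.53
ee_pos: [0.4917, -0.0357, 0.2104]
ee_rot: [-0.084, 0.996, 0.001, -0.004]
wrist_force: [1.0, 0.8, 0.2]
width: 0.651
finger_force: 0.0
```

Run:
```python
from h import *
plan((.4425,-.006,.14),99.5)
```

```text
t 26.53 pos [ 0.4917 -0.0357  0.2104] ang 99.6 w 0.651 ff 0.0 q [-0.56  0.23  0.62  2.07 -0.17  0.9   1.89]
  shift cm [4.3  3.73 7.09] rot [ 0.003 -0.009  0.002]
  shift cm [4.3  3.73 7.09] rot [ 0.014  0.005 -3.14 ]
```

Call:
step_arm(
  motion=[
    [[2, 1.8, 1, 0, 0, 0, 0.3], [3.9, 3.5, 4, 0, 0, 0, 0.3], [3.9, 3.5, 7, 0, 0, 0, 0.3], [3.9, 3.5, 7, 0, 0, 0, 0.3], [3.9, 3.5, 7, 0, 0, 0, 0.3]],
  ],
)

```text
time_s: 26.95
ee_pos: [0.4471, -0.0086, 0.1403]
ee_rot: [-0.083, 0.997, 0.001, -0.006]
wrist_force: [0.4, -0.1, -0.1]
width: 0.649
finger_force: 0.0
```

Run:
```python
from h import *
plan((.4425,-.006,.081),99.5)
crop("side",220,190,130,100,5,"pics/s4.png")
```

```text
t 26.95 pos [ 0.4471 -0.0086  0.1403] ang 99.5 w 0.649 ff 0.0 q [-0.59  0.28  0.57  2.21 -0.23  0.72  1.87]
  shift cm [0.33 0.32 5.93] rot [ 0.002 -0.013  0.   ]
  shift cm [0.33 0.32 5.93] rot [ 2.000e-02  3.000e-03 -3.141e+00]
```

View pics/s4.png

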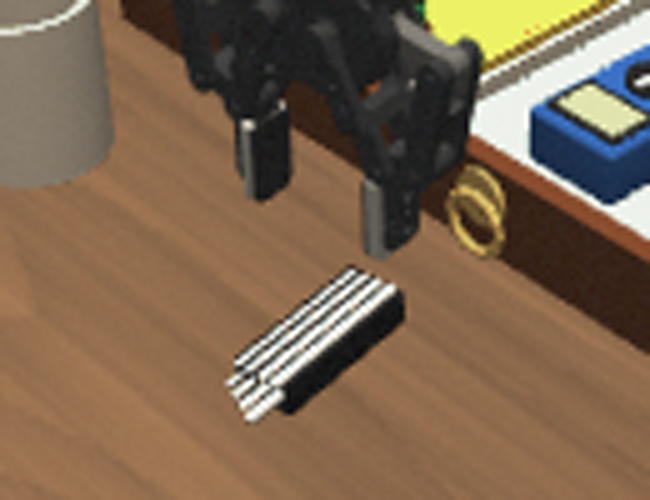

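Crop shows the open fingers straddling the line of the hex set. I'll check its position from the side view: the lower edge of the −y side runs from (277.6,272) to (300.6,252).

Run:
```python
from h import *
a=ray("side",(220+290/5,190+411/5),0.); b=ray("side",(220+404/5,190+312/5),0.); print(a.round(4),b.round(4))
d=(b-a)/np.linalg.norm(b-a); n=np.array([-d[1],d[0],0]); print(np.linalg.norm(b-a),np.degrees(np.arctan2(d[1],d[0])),((a+b)/2+.015*n).round(4))
```

```text
[ 0.4115 -0.0218  0.    ] [ 0.4873 -0.0069  0.    ]
0.0772122452335637 11.093195483178786 [4.465e-01 4.000e-04 0.000e+00]
```

Call:
step_arm(
  motion=[
    [[0, 0.5, 0, 0, -0.01, -0.014, 0.3], [0, 0.5, 1.5, 0, -0.01, -0.014, 0.3], [0, 0.5, 3.5, 0, -0.01, -0.014, 0.3], [0, 0.5, 5, 0, -0.01, -0.014, 0.3], [0, 0.5, 5.8, 0, -0.01, -0.014, 0.3]],
  ],
)

```text
time_s: 27.42
ee_pos: [0.4481, -0.0032, 0.0832]
ee_rot: [-0.09, 0.996, 0.002, 0.001]
wrist_force: [-0.6, 0.8, 1.0]
width: 0.647
finger_force: 0.0
```

Call:
step_arm(
  motion=[
    [[0, 0, 0, 0, 0, 0, 0.2], [0, 0, 0, 0, 0, 0, 0.2]],
  ],
)

```text
time_s: 27.58
ee_pos: [0.4478, -0.0034, 0.0838]
ee_rot: [-0.09, 0.996, 0.001, 0.001]
wrist_force: [-1.6, -0.4, -0.7]
width: 0.603
finger_force: 0.0
```

Run:
```python
from h import *
plan((.445,-.003,.081),100.3)
```

```text
t 27.58 pos [ 0.4478 -0.0034  0.0838] ang 100.3 w 0.603 ff 0.0 q [-0.53  0.39  0.49  2.23 -0.34  0.58  1.98]
  shift cm [0.27 0.09 0.27] rot [0.003 0.002 0.   ]
  shift cm [0.27 0.09 0.27] rot [-3.000e-03  4.000e-03 -3.142e+00]
```

Call:
step_arm(
  motion=[
    [[0.25, 0.05, 0.25, 0, 0, 0, 0.2], [0.25, 0.05, 0.25, 0, 0, 0, 0], [0.25, 0.05, 0.25, 0, 0, 0, -0.3], [0.25, 0.05, 0.25, 0, 0, 0, -0.8], [0.25, 0.05, 0.25, 0, 0, 0, -0.8]],
  ],
  squeeze=45,
)

```text
time_s: 28.0
ee_pos: [0.4446, -0.0033, 0.0812]
ee_rot: [-0.09, 0.996, 0.002, 0.001]
wrist_force: [-0.1, -0.8, 6.4]
width: 0.337
finger_force: 44.6
```

Call:
step_arm(
  motion=[
    [[0, 0, 0, 0, 0, 0, -0.8], [0, 0, 0, 0, 0, 0, -0.8]],
  ],
)

```text
time_s: 28.17
ee_pos: [0.4446, -0.0033, 0.0812]
ee_rot: [-0.09, 0.996, 0.002, 0.001]
wrist_force: [-0.6, 0.2, 6.4]
width: 0.334
finger_force: 44.7
```

Call:
step_arm(
  motion=[
    [[0, 0, -1, 0, 0, 0, -0.8], [0, 0, -4, 0, 0, 0, -0.8], [0, 0, -7, 0, 0, 0, -0.8], [0, 0, -10, 0, 0, 0, -0.8], [0, 0, -11, 0, 0, 0, -0.8]],
  ],
)

```text
time_s: 28.58
ee_pos: [0.4463, -0.0037, 0.1944]
ee_rot: [-0.09, 0.996, 0.002, 0.004]
wrist_force: [0.6, 0.2, 0.2]
width: 0.338
finger_force: 45.0
```

Run:
```python
from h import *
plan((.640,-.190,.19),90)
```

```text
t 28.58 pos [ 0.4463 -0.0037  0.1944] ang 100.3 w 0.338 ff 45.0 q [-0.66  0.15  0.62  2.2  -0.13  0.82  1.79]
  shift cm [-15.73 -21.79   0.48] rot [0.004 0.007 0.18 ]
  shift cm [-15.73 -21.79   0.48] rot [-0.011  0.006 -2.962]
```

Call:
step_arm(
  motion=[
    [[-1.8, -2.3, 0, 0, 0.004, 0.03, -0.8], [-4.1, -5.3, 0, 0, 0.004, 0.07, -0.8], [-6.4, -8.3, 0, 0, 0.004, 0.11, -0.8], [-8.8, -11.3, 0, 0, 0.004, 0.15, -0.8], [-11.2, -14.4, 0, 0, 0.004, 0.18, -0.8]],
  ],
)

```text
time_s: 29.0
ee_pos: [0.5807, -0.1253, 0.1894]
ee_rot: [0.0, 1.0, 0.002, -0.003]
wrist_force: [0.3, 0.9, -0.8]
width: 0.335
finger_force: 45.0
```

Run:
```python
from h import *
plan((.650,-.186,.14),90)
```

```text
t 29.0 pos [ 0.5807 -0.1253  0.1894] ang 90.0 w 0.335 ff 45.0 q [-0.37  0.48  0.65  1.85 -0.35  0.94  2.  ]
  shift cm [-6.96 -6.08  4.88] rot [ 0.004 -0.005 -0.   ]
  shift cm [-6.96 -6.08  4.88] rot [-0.009 -0.006  3.141]
```

Call:
step_arm(
  motion=[
    [[-2.7, -2.3, 0, 0, 0, 0, -0.8], [-5, -4.3, 0, 0, 0, 0, -0.8], [-6.6, -5.8, 1, 0, 0, 0, -0.8], [-6.6, -5.8, 3, 0, 0, 0, -0.8], [-6.6, -5.8, 4.5, 0, 0, 0, -0.8]],
  ],
)

```text
time_s: 29.42
ee_pos: [0.646, -0.1846, 0.1432]
ee_rot: [0.001, 1.0, 0.001, -0.002]
wrist_force: [-0.5, 0.7, -2.4]
width: 0.331
finger_force: 45.0
```

Call:
step_arm(
  motion=[
    [[0, 0, 0, 0, 0, 0, -0.8], [0, 0, 0, 0, 0, 0, -0.8], [0, 0, 0, 0, 0, 0, -0.8]],
  ],
)

```text
time_s: 29.67
ee_pos: [0.6455, -0.1818, 0.1445]
ee_rot: [-0.001, 1.0, 0.002, -0.002]
wrist_force: [-0.3, 0.8, -1.3]
width: 0.333
finger_force: 45.0
```

Run:
```python
from h import *
plan((.650,-.186,.095),90)
```

```text
t 29.67 pos [ 0.6455 -0.1818  0.1445] ang 90.1 w 0.333 ff 45.0 q [-0.22  0.66  0.59  1.67 -0.44  0.95  2.11]
  shift cm [-0.47 -0.43  4.95] rot [ 0.003 -0.005  0.001]
  shift cm [-0.47 -0.43  4.95] rot [ 0.008  0.005 -3.14 ]
```

Call:
step_arm(
  motion=[
    [[0, -0.4, 0.5, 0, 0, 0, -0.8], [0, -0.4, 2, 0, 0, 0, -0.8], [0, -0.4, 3.3, 0, 0, 0, -0.8], [0, -0.4, 3.8, 0, 0, 0, -0.8], [0, -0.4, 4, 0, 0, 0, -0.8]],
  ],
)

```text
time_s: 30.08
ee_pos: [0.6441, -0.186, 0.1019]
ee_rot: [-0.0, 1.0, 0.002, -0.004]
wrist_force: [0.4, -0.2, -0.9]
width: 0.335
finger_force: 45.0
```

Call:
step_arm(
  motion=[
    [[0, 0, 0, 0, 0, 0, -0.8], [0, 0, 0.2, 0, 0, 0, -0.8], [0, 0, 0.4, 0, 0, 0, -0.8], [0, 0, 0.4, 0, 0, 0, -0.8], [0, 0, 0.4, 0, 0, 0, -0.8]],
  ],
)

```text
time_s: 30.5
ee_pos: [0.6459, -0.187, 0.1008]
ee_rot: [-0.0, 1.0, 0.001, -0.002]
wrist_force: [0.1, -0.7, -1.0]
width: 0.33
finger_force: 45.0
```

Run:
```python
from h import *
plan((.650,-.186,.095),90)
```

```text
t 30.5 pos [ 0.6459 -0.187   0.1008] ang 90.0 w 0.33 ff 45.0 q [-0.19  0.72  0.56  1.68 -0.48  0.88  2.14]
  shift cm [-0.42  0.09  0.58] rot [ 0.003 -0.004  0.   ]
  shift cm [-0.42  0.09  0.58] rot [ 0.006  0.004 -3.141]
```

Call:
step_arm(
  motion=[
    [[0, 0, 0.1, 0, 0, 0, -0.8], [0, 0, 0.2, 0, 0, 0, -0.8], [0, 0, 0.3, 0, 0, 0, -0.8], [0, 0, 0.4, 0, 0, 0, -0.8], [0, 0, 0.4, 0, 0, 0, -0.8]],
  ],
)

```text
time_s: 30.92
ee_pos: [0.6455, -0.1868, 0.0962]
ee_rot: [-0.0, 1.0, 0.001, -0.002]
wrist_force: [-0.5, -0.6, -1.7]
width: 0.333
finger_force: 45.0
```

Call:
step_arm(
  motion=[
    [[0, 0, 0.05, 0, 0, 0, -0.8], [0, 0, 0.1, 0, 0, 0, -0.8], [0, 0, 0.1, 0, 0, 0, -0.8]],
  ],
)

```text
time_s: 31.17
ee_pos: [0.6457, -0.1869, 0.0956]
ee_rot: [-0.0, 1.0, 0.001, -0.002]
wrist_force: [-0.8, 1.0, 0.4]
width: 0.338
finger_force: 45.1
```

Call:
step_arm(
  motion=[
    [[0, 0, 0.05, 0, 0, 0, -0.8], [0, 0, 0.07, 0, 0, 0, -0.8], [0, 0, 0.07, 0, 0, 0, -0.8]],
  ],
)

```text
time_s: 31.42
ee_pos: [0.6457, -0.1869, 0.0954]
ee_rot: [-0.0, 1.0, 0.001, -0.002]
wrist_force: [-2.8, 1.0, 3.3]
width: 0.334
finger_force: 45.5
```

Call:
step_arm(
  motion=[
    [[0, 0, 0, 0, 0, 0, -0.1], [0, 0, 0, 0, 0, 0, -0.06], [0, 0, 0, 0, 0, 0, -0.06], [0, 0, -0.5, 0, 0, 0, -0.06], [0, 0, -2.5, 0, 0, 0, -0.06]],
  ],
)

```text
time_s: 31.83
ee_pos: [0.6433, -0.1857, 0.1165]
ee_rot: [-0.0, 1.0, 0.002, -0.006]
wrist_force: [-1.2, -0.2, -0.4]
width: 0.469
finger_force: 0.0
```

Call:
step_arm(
  motion=[
    [[0, 0, -3, 0, 0, 0, 0], [0, 0, -6.5, 0, 0, 0, 0], [0, 0, -10, 0, 0, 0, 0], [0, 0, -13, 0, 0, 0, 0], [0, 0, -14, 0, 0, 0, 0]],
  ],
)

```text
time_s: 32.25
ee_pos: [0.6488, -0.1889, 0.2664]
ee_rot: [0.0, 1.0, 0.0, 0.003]
wrist_force: [1.2, 0.1, 0.5]
width: 0.5
finger_force: 0.0
```

Call:
step_arm(
  motion=[
    [[3, -1, 0, 0, 0, 0, 0], [6.5, -2, 0, 0, 0, 0, 0], [10, -3, 0, 0, 0, 0, 0], [13, -4, 0, 0, 0, 0, 0], [14, -4, 0, 0, 0, 0, 0]],
  ],
)

```text
time_s: 32.67
ee_pos: [0.5002, -0.2309, 0.2595]
ee_rot: [0.004, 1.0, 0.002, -0.004]
wrist_force: [-0.1, -1.3, 0.2]
width: 0.504
finger_force: 0.0
```

Call:
step_arm(
  motion=[
    [[0, 0, 0, 0, 0, 0, 0], [0, 0, 0, 0, 0, 0, 0]],
  ],
)

```text
time_s: 32.83
ee_pos: [0.5068, -0.2269, 0.2604]
ee_rot: [-0.0, 1.0, 0.002, -0.001]
wrist_force: [0.9, -0.3, -0.1]
width: 0.497
finger_force: 0.0
```

Run:
```python
from h import *
crop("top",190,140,220,160,3.5,"pics/t9.png"); crop("side",170,110,330,250,2.4,"pics/s9.png")
```

```text
(no output)
```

View pics/t9.png

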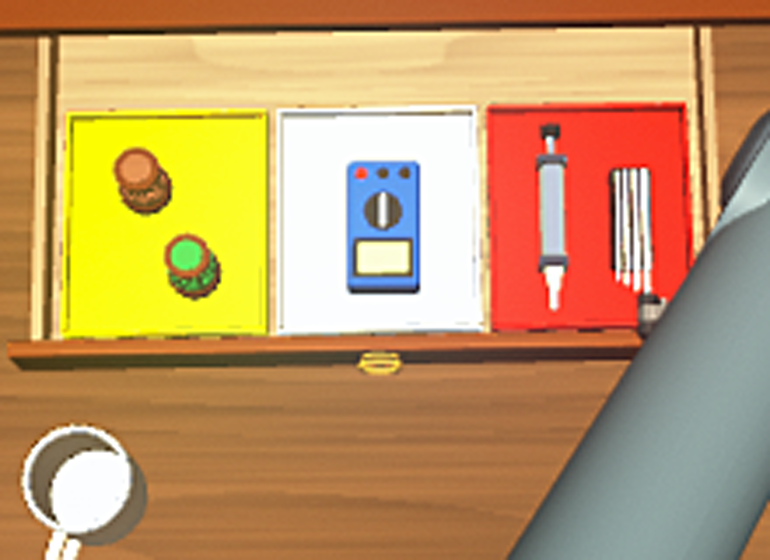

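View pics/s9.png

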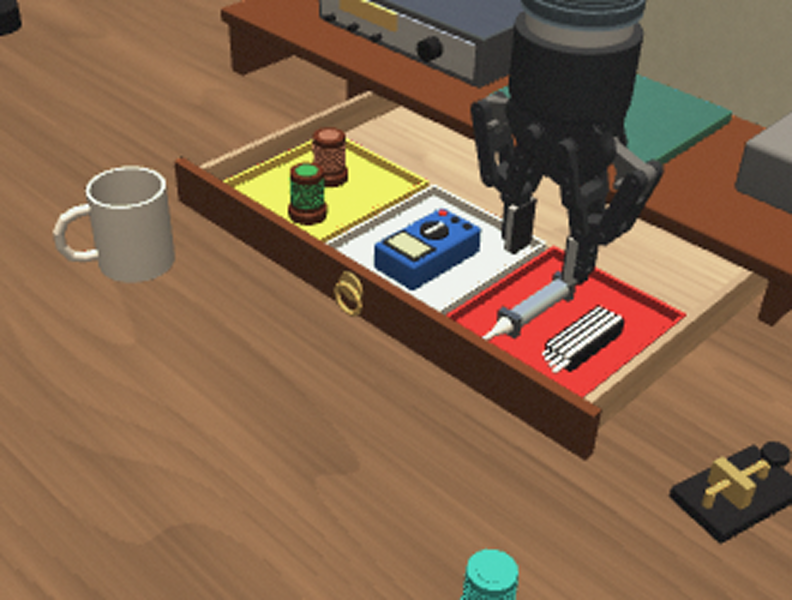

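Everything is in place. Both coils stand upright in the yellow tray, the meter is face up in the white tray, and the pump and hex set lie flat side by side in the red tray. The mug and morse key haven't moved, and the gripper is clear of everything.

```bash
python3 -c "
from rig import arm
print(arm.job_done())"
```

```text
the job is handed in; nothing more can be done
None
```

The job is handed in at about 33 s: all five things are in their trays as asked, the gripper is clear of everything, and the mug, morse key and look-alikes were left alone.

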